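# Shoe-polish tin over the lip and home in its rack

## Robot

A 6-joint arm with a two-finger parallel gripper is mounted at the origin on the work surface. World frame = base frame: x ahead of the robot, y to its left, z up, the work surface at z = 0. Lengths are in m, angles in rad, forces in N, time in s.
With the tool pointing down it reaches from about 0.275 to 0.825 m from the base axis. Payload 5.2 kg.
Tool frame: the origin (TCP) lies midway between the tips of the shut fingers; the grasp point (between the pads) lies ctrl.hold_point_z behind it (ctrl.hold_point_z is the distance from the TCP to the grasp point, in m); z points along the fingers, x is the direction in which the jaws open and shut, and the axes are right-handed (so a half turn about z gives the same grasp; the last joint's range is limited). The gripper opens to 93 mm and grips with 3 to 60 N. Pads are 15 mm wide; open, the fingers measure 128 mm over their backs; the gripper's body (75 mm by 188 mm) begins 65 mm behind the grasp point.
Start: joints at [1.082, 0.259, 1.535, -0, 1.348, -0.203], TCP at [0.155, 0.528, 0.219] pointing down, gripper open.
Joint ranges: [-3.14, 3.14], [-0.91, 2.08], [0.19, 2.58], [-1.22, 4.36], [0.22, 2.71], [-3.12, 3.12]. Speed limits (rad/s): [2.57, 2.57, 3.14, 3.14, 3.14, 3.14].

## Interface

Orientations are given as a 3x3 rotation matrix whose columns are the frame's x, y, z axes.
In Python, from cell import state, vision, ctrl gives the robot as it stands.
- The arm moves only by the shell command python3 -m handwheel 'ROWS' [FORCE]. ROWS is JSON, a list of rows, each a list of 7 numbers: the shift along the tool's x, y, z in cm, then the turn, a rotation vector about the tool's x, y, z in rad, then the opening in per cent of the stroke, from 0 (shut) to 100 (fully open). A call has 1 to 12 rows; each row shifts and turns the commanded pose from where the row before left it, along the tool's axes as they then stand; what a row does not reach is not made up. A row lasts 1/8 s, in which the tool goes at most 62.5 mm and 10.7 degrees, less where a joint would pass 70% of its speed; a pose out of reach is approached as far as the arm can. A call with a gripper value outside its range is refused whole. The fingers move at their own pace and stop on an object; FORCE is the grip in N (left out, the last holds). Time passes only in rows, so rows that do not move let the fingers close. It gives the time, the measured TCP pose, the force and the opening at its end, in the units of the state.
- state(): the state, without advancing time (a new reading comes with each control period).
- vision.capture(name): name is "scene" or "top" or "wrist"; returns the picture (480x640x3 uint8, red, green, blue); there is no depth.
- vision.camera_params(name): a dict with "K" (3x3 intrinsics, pixels), "pose" (4x4, takes a point from camera to world coordinates). Camera axes: x right, y down, z forward; pixel columns grow to the right and rows downward; lengths in m; the calibration is good to about 2 mm. A picture is of the moment at which its call begins: read the wrist's pose just before it. camera_params takes no time and is no camera call; for the wrist camera it gives the pose at the moment of the call.
- ctrl.job_done(): hands the job in, once; it reports no verdict.
The state is a dict: "t": time; "qpos": joint angles; "joint_velocities": joint speeds; "joint_torque": joint torques, N m; "eef_pos": TCP position; "eef_rot": TCP orientation; "ft_force": force on the tool from outside, world axes, zero at the start; "wrist_torque": the same for the moment, N m; "opening": finger opening in m.
Only numpy, scipy, OpenCV 4.12 (cv2) and the standard library are available. Lean on these libraries where they do the work, as an engineer would, in place of code of your own. Each camera call takes 0.05 s, during which the arm holds its last target.

## Task

Put the flat shoe-polish tin away in the plywood tin rack: lay it flat on the rack's open tongue and let go of it, then push it along over the raised lip so that it drops into the pocket, and on until the sprung stop in there gives by about 2 to 3 mm (a 7 to 10 N push) and keep it there for half a second. Never ram the stop (it must not give more than 4 mm) or bear hard on the rack (keep under about 20 N); leave the tin lying flat in the pocket and the other things on the ledge where they are.

Things in the scene. Friction and masses are not known exactly. Their poses are not given: they have to be found in the camera images.
- tin_center (a point): centre of the flat round shoe-polish tin: plain steel, 60 mm across, 16 mm tall, about 60 to 130 g, lying flat on the ledge at the start (this point 8 mm above its underside, 8 mm below its top); its z axis is the tin's axis; its yaw means nothing
- rack: fixed tin rack of smooth varnished plywood on the ledge, 233 mm long. Origin: on the ledge, on the centre line, below the lip's back face; x runs from the open tongue over the lip into the pocket, z up. Along x: the tongue, 56 mm wide (fingers pass beside it), top 8 mm above the ledge, from -100 to -20 mm; then a ramp up to the lip at -5 mm
- lip_top (a point): middle of the raised lip's top, at the lip's back edge: 12 mm above the ledge, above the rack's origin, axes as the rack's. The lip is 5 mm thick (x -5 to 0) and falls sheer, 4 mm, to the pocket floor. From here the side walls (tops 24 mm up) flare back to x = -22 mm, 84 mm apart there. As the tin tips in over the lip, its tail's underside rises to about 16 mm above the ledge
- pocket (a point): point on the pocket floor (8 mm above the ledge), 45 mm beyond the rack's origin, axes as the rack's. The pocket is 66 mm wide inside, 76 outside; wires across it at x = 56, 82 and 108 mm from the rack's origin, 36 to 40 mm above the ledge, bar the way from above
- tongue (a point): point on the top of the tongue (8 mm above the ledge) on the rack's centre line, 58 mm before the rack's origin: a good place for the middle of the tin; axes as the rack's
- stop (a joint): how far the sprung upright wooden stop plate in the pocket (52 mm wide, top 22 mm above the ledge) is pushed back, in m; 0 at rest. It gives 1 mm per 3.5 N, is damped, comes back by itself; hard end at 0.010. Its face has been set anywhere from 66 to 100 mm beyond the rack's origin: that is not measured and must be felt for
- cologne_mid (a point): rectangular amber glass cologne bottle, 34 x 50 mm and 107 mm tall with its twist cap, upright; bystander, leave alone; point 50 mm above its foot
- brush_mid (a point): wooden shoe brush lying bristles down, 150 x 45 x 36 mm, long side along its x; bystander, leave alone; point at its centre
- comb_mid (a point): pink plastic hair comb lying flat, 140 x 38 x 6 mm, long side along its x; bystander, leave alone; point near its centre
- padlock_mid (a point): small brass padlock lying flat, 30 x 40 mm, shackle reaching 43 mm to its +x, 14 mm high; bystander, leave alone; point at the centre of its case
- jar_mid (a point): white plastic cream jar, 60 mm across and 55 mm tall (much taller than the tin), upright; bystander, leave alone; point at its centre
- clothespeg_mid (a point): wooden clothes peg lying flat, 72 x 12 x 13 mm; bystander, leave alone; point at its centre

How it is judged:
On the way, in this order (a step that is already met when the one before it is completed fails the run):
1. the tin lies flat on the tongue before the lip, let go (x of tin_center in the frame of rack between -0.105 and -0.03 m and y of tin_center in the frame of rack between -0.02 and 0.02 m and z of tin_center in the frame of rack between 0.013 and 0.0195 m and angle between tin_center's own z axis and vertical below 0.06 rad and contact force between the fingers and tin below 0.1 N), for 0.15 s.
2. the tin, flat in the pocket, is kept pressed against the sprung stop so that the stop gives 1.5 to 4.5 mm (x of tin_center in the frame of rack between 0.028 and 0.078 m and y of tin_center in the frame of rack between -0.006 and 0.006 m and z of tin_center in the frame of rack between 0.013 and 0.0185 m and angle between tin_center's own z axis and vertical below 0.06 rad and value of joint stop between 0.0015 and 0.0045 m and contact force between the fingers and tin above 2 N), for 0.3 s.
At the end, for the whole second after the job is handed in: The tin lies at rest in the pocket beyond the lip: its centre 28 to 78 mm beyond the rack's origin and within 6 mm of its centre line, 13 to 18.5 mm above the ledge, flat within 0.06 rad; the stop is back at rest (within 1 mm) (x of tin_center in the frame of rack between 0.028 and 0.078 m and y of tin_center in the frame of rack between -0.006 and 0.006 m and z of tin_center in the frame of rack between 0.013 and 0.0185 m and angle between tin_center's own z axis and vertical below 0.06 rad and value of joint stop below 0.001 m and linear speed of tin below 0.01 m/s); the robot touches nothing.
It fails at once if the sprung stop is rammed: pushed back more than 4.5 mm (value of joint stop above 0.0045 m).
It fails at once if the fingers bear on the rack with more than 25 N (contact force between the fingers and rack above 25 N).
It fails at once if a bystander is shifted by more than 25 mm (distance of any of cologne_mid, brush_mid, comb_mid, padlock_mid, jar_mid, clothespeg_mid from where it was at the start of the episode above 0.025 m).
It also fails if it takes over 72 s, if anything falls off the work surface, if the arm or the gripper's body presses on something with over 40 N, if the wrist force passes 120 N, or if a joint passes its speed limit or range.

## Working session

There is one attempt and no reset: what is moved stays moved. The work goes in short steps, Python scripts to look and compute and a shell command to move; the robot and the scene stay as the last step left them, time stands still between calls to the robot, and variables do not carry over. Pictures are saved under pics/ and viewed, and the job is handed in when it is done.

```bash
mkdir -p pics; ls; python3 - <<'E'
from cell import state, vision, ctrl
import cv2,numpy as np
s=state();print(s['t'],s['eef_pos'],np.round(s['eef_rot'],3).tolist(),s['opening'],s['ft_force'],ctrl.hold_point_z)
for n in ['scene','top','wrist']:
    cv2.imwrite(f'pics/{n}0.png',vision.capture(n)[:,:,::-1]); p=vision.camera_params(n);print(n,np.round(p['K'],1).tolist(),np.round(p['pose'],3).tolist())
E
```

```text
pics
0.0 [0.15478862 0.52721632 0.21781821] [[0.282, 0.959, -0.001], [0.959, -0.282, -0.002], [-0.002, -0.0, -1.0]] 0.09308202710480276 [-0.05365288 -0.72564531 -0.08883244] 0.0188
scene [[462.5, 0.0, 323.1], [0.0, 462.5, 233.2], [0.0, 0.0, 1.0]] [[-0.034, 0.591, -0.806, 1.269], [0.999, 0.011, -0.034, -0.013], [-0.011, -0.807, -0.591, 0.591], [0.0, 0.0, 0.0, 1.0]]
top [[502.1, 0.0, 326.1], [0.0, 502.1, 234.8], [0.0, 0.0, 1.0]] [[0.013, -0.996, 0.084, 0.475], [-1.0, -0.012, 0.016, -0.042], [-0.015, -0.084, -0.996, 1.255], [0.0, 0.0, 0.0, 1.0]]
wrist [[331.7, 0.0, 321.9], [0.0, 331.7, 234.6], [0.0, 0.0, 1.0]] [[0.282, 0.921, 0.268, 0.079], [0.959, -0.27, -0.08, 0.551], [-0.001, 0.28, -0.96, 0.383], [0.0, 0.0, 0.0, 1.0]]
```

View pics/top0.png

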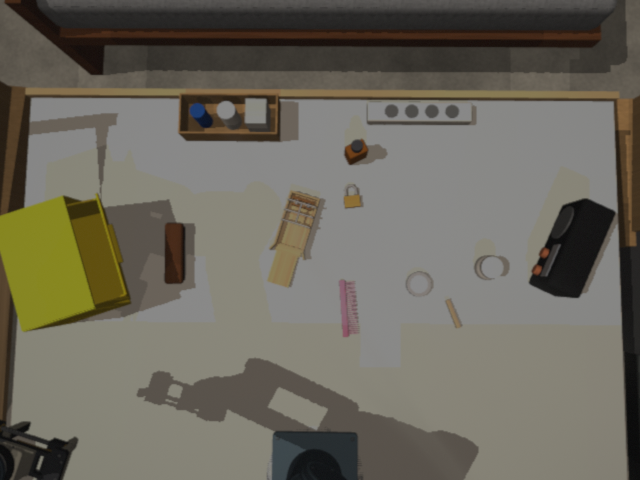

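View pics/scene0.png

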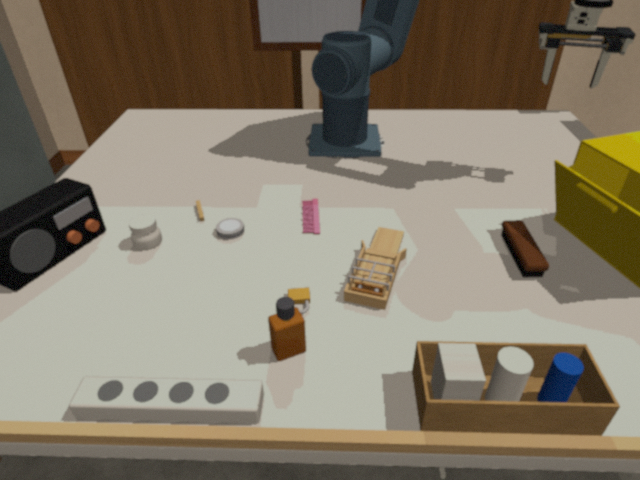

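View pics/wrist0.png

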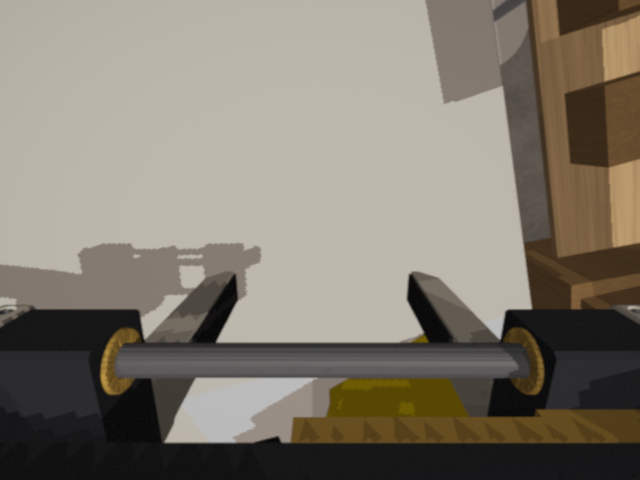

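The top view shows the tin as a small ring at about (419,284), and the taller jar at (491,267). The rack's tongue end is at about (281,283), with the pocket end up at (307,193).

```bash
python3 - <<'E'
import cv2
im=cv2.imread('pics/top0.png');cv2.imwrite('pics/top0z.png',cv2.resize(im[180:300,255:345],None,fx=5,fy=5,interpolation=cv2.INTER_CUBIC))
cv2.imwrite('pics/top0t.png',cv2.resize(im[240:340,390:510],None,fx=5,fy=5,interpolation=cv2.INTER_CUBIC))
im=cv2.imread('pics/scene0.png');cv2.imwrite('pics/scene0z.png',cv2.resize(im[220:310,335:415],None,fx=6,fy=6,interpolation=cv2.INTER_CUBIC))
E
```

```text
(no output)
```

View pics/top0z.png

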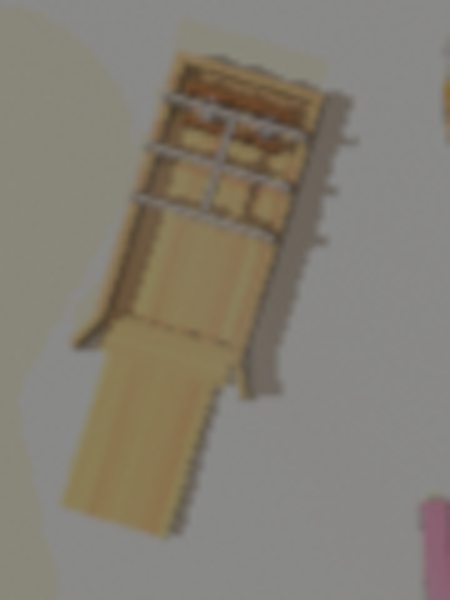

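View pics/top0t.png

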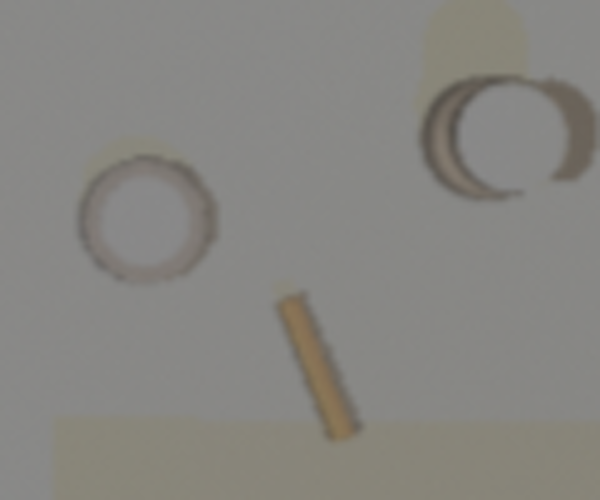

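View pics/scene0z.png

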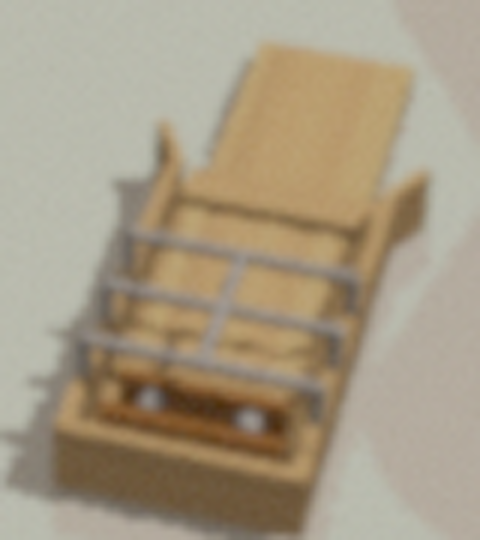

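```bash
cat > h.py <<'E'
import numpy as np, cv2
from cell import state, vision, ctrl
def ray(n,uv,z,P=None):
    p=P or vision.camera_params(n);K,T=np.array(p['K']),np.array(p['pose'])
    d=T[:3,:3]@np.linalg.inv(K)@np.array([uv[0],uv[1],1.]);o=T[:3,3]
    return (o+d*(z-o[2])/d[2])
def proj(n,X,P=None):
    p=P or vision.camera_params(n);K,T=np.array(p['K']),np.array(p['pose'])
    c=T[:3,:3].T@(np.array(X)-T[:3,3]);c=K@c;return c[:2]/c[2]
E
python3 - <<'E'
from h import *
def tz(u,v):return (u/5+255-.4,v/5+180-.4)
a=ray('top',tz(62,503),.008);b=ray('top',tz(166,538),.008)
w=[[ray('top',tz(*q),.038) for q in pr] for pr in (((137,197),(277,238)),((150,147),(292,188)),((165,97),(305,135)))]
print('tongue',a[:2],b[:2],np.linalg.norm(a-b))
m0=(a+b)/2; mw=[(p+q)/2 for p,q in w]
for m,(p,q),x in zip(mw,w,(56,82,108)):
    print(x,m[:2],np.linalg.norm(p-q),np.linalg.norm((m-m0)[:2])-.1-x/1000)
d=(mw[2]-m0)[:2];print('yaw',np.arctan2(d[1],d[0]), 'perp yaw',np.arctan2(*(a-b)[:2][::-1])-np.pi/2)
def sz(u,v):return (u/6+335-.4,v/6+220-.4)
a=ray('scene',sz(412,68),.008);b=ray('scene',sz(262,43),.008);print('scene tongue',a[:2],b[:2],np.linalg.norm(a-b))
im=cv2.imread('pics/top0.png')
print('tin',ray('top',(419.4,283.6),.008),ray('top',(419.4,283.6),.016))
for n,c,im in (('top',(419,284),im),('scene',(231,228),cv2.imread('pics/scene0.png'))):
    print(n,ray(n,c,.010))
for uv in ((491,267),(453,313),(349,308),(352,200)): print(uv,ray('top',uv,.01)[:2])
E
```

```text
tongue [0.4660895  0.12283529] [0.44952253 0.07090657] 0.054507398413432204
56 [0.60594174 0.05122468] 0.07139485946387716 -0.0009910564110050604
82 [0.63058459 0.04482065] 0.07244997166126647 -0.001551482416417102
108 [0.65604626 0.03840535] 0.07121801571210198 -0.0013180729994149293
yaw -0.28679239508908366 perp yaw -0.30882542411513003
scene tongue [0.46220905 0.12488076] [0.44780678 0.07243531] 0.05438704721778326
tin [ 0.46265191 -0.25372511  0.008     ] [ 0.462734  -0.2523652  0.016    ]
top [ 0.46167947 -0.25240067  0.01      ]
scene [ 0.46122559 -0.24658262  0.01      ]
(491, 267) [ 0.50568654 -0.4293748 ]
(453, 313) [ 0.39213237 -0.33519098]
(349, 308) [ 0.40073988 -0.08076105]
(352, 200) [ 0.66861608 -0.08581983]
```

Both views agree on the rack: origin about (0.554, 0.068), yaw about -0.29, and the tool's y axis already lies along the rack's x. The tin is at about (0.462, -0.252). I'll travel there with the orientation unchanged.

```bash
python3 -m handwheel '[[-4.4,3.4,0,0,0,0,80],[-4.4,3.4,0,0,0,0,80],[-4.4,3.4,0,0,0,0,80],[-4.4,3.4,0,0,0,0,80],[-4.4,3.4,0,0,0,0,80],[-4.4,3.4,0,0,0,0,80],[-4.4,3.4,0,0,0,0,80],[-4.4,3.4,0,0,0,0,80],[-4.4,3.4,0,0,0,0,80],[-4.4,3.4,0,0,0,0,80],[-4.4,3.4,0,0,0,0,80],[-4.4,3.4,0,0,0,0,80]]'
```

```text
t: 1.65
eef_pos: [0.3979, -0.0958, 0.2187]
eef_rot: [[0.283, 0.959, 0.0], [0.959, -0.283, 0.0], [0.0, 0.0, -1.0]]
ft_force: [1.4, -0.1, -0.1]
opening: 0.0743
```

```bash
python3 -m handwheel '[[-4.4,3.5,2,0,0,0,80],[-4.4,3.5,3,0,0,0,80],[-4.4,3.5,3,0,0,0,80],[0,0,2,0,0,0,80],[0,0,0,0,0,0,80],[0,0,0,0,0,0,80]]'; python3 - <<'E'
from h import *
s=state();im=vision.capture('wrist');cv2.imwrite('pics/w1.png',im[:,:,::-1]);print(s['eef_pos'])
print(proj('wrist',[.462,-.252,.016]))
E
```

```text
t: 2.4
eef_pos: [0.4605, -0.2478, 0.1205]
eef_rot: [[0.281, 0.96, 0.0], [0.96, -0.281, -0.0], [-0.0, 0.0, -1.0]]
ft_force: [0.1, 0.5, -0.3]
opening: 0.0747
[ 0.46047718 -0.24783909  0.12048376]
[316.96606648 237.97235563]
```

View pics/w1.png

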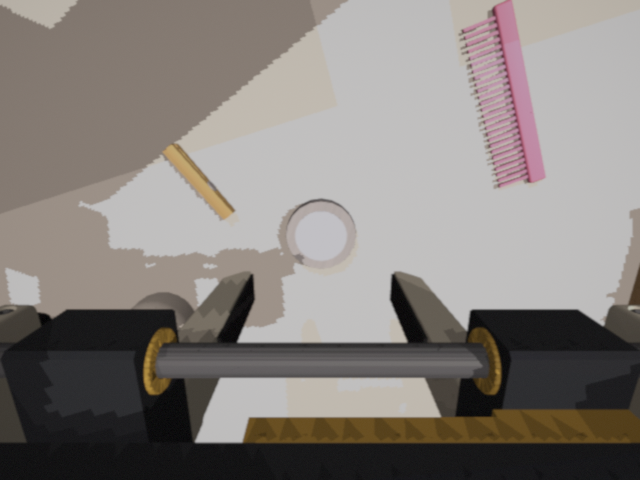

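The wrist view shows the tin at (321,234), about 69 px across. The peg's near end is at (230,216), clear of the left finger. Measuring the tin more precisely:

```bash
python3 - <<'E'
from h import *
im=cv2.imread('pics/w1.png');g=cv2.cvtColor(im,cv2.COLOR_BGR2GRAY)[180:290,265:375]
e=cv2.HoughCircles(cv2.resize(g,None,fx=4,fy=4,interpolation=cv2.INTER_CUBIC),cv2.HOUGH_GRADIENT,1,50,param1=80,param2=20,minRadius=110,maxRadius=170)
print(e)
s=state();p=s['eef_pos'];R=np.array(s['eef_rot'])
for c in e[0][:3]:
    uv=(c[0]/4+265,c[1]/4+180); X=ray('wrist',uv,.012);r=ray('wrist',(uv[0]+c[2]/4,uv[1]),.012)
    print(uv,X,np.linalg.norm(r-X),'tool delta cm',R.T@(X-p)*100)
E
```

```text
[[[222.5 218.5 142.8]]]
(np.float32(320.625), np.float32(234.625)) [ 0.46115028 -0.24852468  0.012     ] 0.030715873241053394 tool delta cm [-0.03986216  0.03896105 10.89572479]
```

```bash
python3 -m handwheel '[[-0.04,0.04,4,0,0,0,80],[0,0,4,0,0,0,80],[0,0,2.5,0,0,0,80],[0,0,1.2,0,0,0,80],[0,0,0,0,0,0,80],[0,0,0,0,0,0,80]]'
```

```text
t: 3.2
eef_pos: [0.4616, -0.2492, 0.0042]
eef_rot: [[0.282, 0.96, 0.002], [0.96, -0.282, -0.002], [-0.001, 0.002, -1.0]]
ft_force: [-0.1, 0.7, -0.6]
opening: 0.0744
```

```bash
python3 -m handwheel '[[0,0,0,0,0,0,50],[0,0,0,0,0,0,50],[0,0,0,0,0,0,50],[0,0,0,0,0,0,50],[0,0,0,0,0,0,50],[0,0,0,0,0,0,50]]' 20; python3 - <<'E'
from h import *
im=vision.capture('wrist');cv2.imwrite('pics/w2.png',im[:,:,::-1])
E
```

```text
t: 3.95
eef_pos: [0.461, -0.249, 0.0035]
eef_rot: [[0.282, 0.959, 0.001], [0.959, -0.282, -0.001], [-0.001, 0.001, -1.0]]
ft_force: [-0.7, 1.1, 6.0]
opening: 0.0592
```

View pics/w2.png

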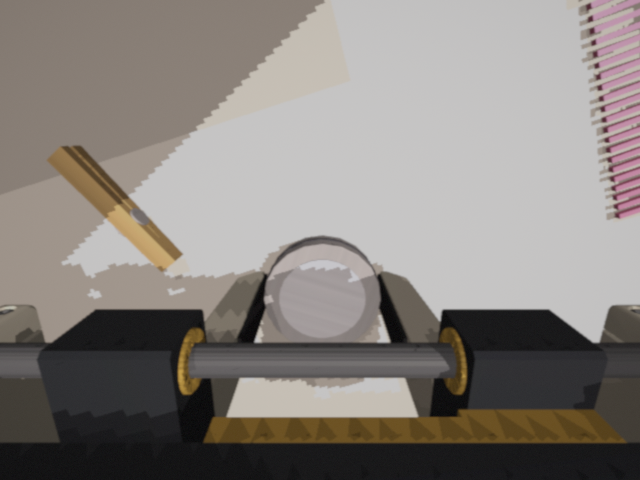

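The tin is between the pads, opening 59 mm. I'll lift it and carry it to a hover before the tongue.

```bash
python3 -m handwheel '[[0,0,-2,0,0,0,50],[0,0,-4,0,0,0,50],[0,0,-4,0,0,0,50],[4.1,-1.25,-2,0,0,0,50],[4.1,-1.25,0,0,0,0,50],[4.1,-1.25,0,0,0,0,50],[4.1,-1.25,0,0,0,0,50],[4.1,-1.25,0,0,0,0,50],[4.1,-1.25,0,0,0,0,50],[4.1,-1.25,0,0,0,0,50],[4.1,-1.25,0,0,0,0,50],[0,0,0,0,0,0,50]]';python3 -m handwheel '[[0,0,0,0,0,0,50],[0,0,0,0,0,0,50]]'; python3 - <<'E'
from h import *
P=vision.camera_params('wrist');print(np.round(P['pose'],4).tolist())
im=vision.capture('wrist');cv2.imwrite('pics/w3.png',im[:,:,::-1])
s=state();print(s['eef_pos'],s['opening'],s['ft_force'])
E
```

```text
t: 5.5
eef_pos: [0.4563, 0.0967, 0.1225]
eef_rot: [[0.278, 0.961, -0.001], [0.961, -0.278, 0.001], [0.0, -0.001, -1.0]]
ft_force: [-0.5, 1.0, -0.7]
opening: 0.0593
t: 5.75
eef_pos: [0.4572, 0.0933, 0.1227]
eef_rot: [[0.283, 0.959, -0.0], [0.959, -0.283, -0.0], [-0.0, -0.0, -1.0]]
ft_force: [0.6, -0.6, -1.4]
opening: 0.06
[[0.2832, 0.9207, 0.2684, 0.3811], [0.959, -0.2718, -0.0796, 0.1165], [-0.0004, 0.28, -0.96, 0.2877], [0.0, 0.0, 0.0, 1.0]]
[0.45724695 0.09322281 0.1227354 ] 0.05961041586223735 [-0.27041056 -0.64420528 -1.33065291]
```

View pics/w3.png

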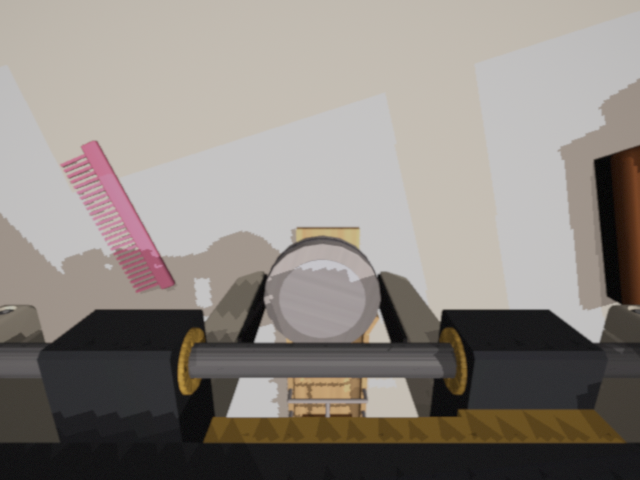

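The tongue's end edge runs from (297,230) to (359,229), and the first wire is at row 400 from column 289 to 366. The rack lies nearly square to the tool. Zooming in to measure the residual offset:

```bash
python3 - <<'E'
import cv2
im=cv2.imread('pics/w3.png')
cv2.imwrite('pics/w3a.png',cv2.resize(im[220:250,285:370],None,fx=8,fy=8,interpolation=cv2.INTER_CUBIC))
cv2.imwrite('pics/w3b.png',cv2.resize(im[375:425,270:385],None,fx=6,fy=6,interpolation=cv2.INTER_CUBIC))
E
```

```text
(no output)
```

View pics/w3a.png

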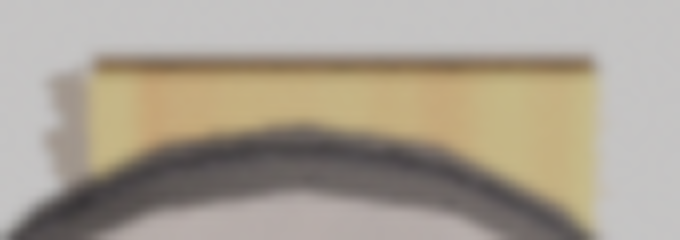

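View pics/w3b.png

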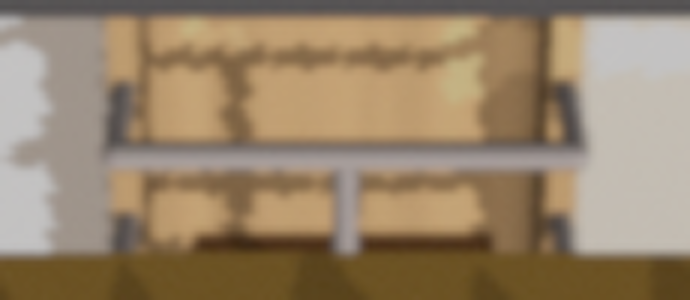

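```bash
python3 - <<'E'
from h import *
s=state();p=np.array(s['eef_pos']);R=np.array(s['eef_rot'])
a=ray('wrist',(296.2,228.2),.008);b=ray('wrist',(359,228),.008)
c=ray('wrist',(287.2,400.7),.038);d=ray('wrist',(367,400.7),.038)
T=lambda X:R.T@(X-p)*100
print(T(a),T(b),T(c),T(d),np.linalg.norm(a-b),np.linalg.norm(c-d))
m=(a+b)/2;w=(c+d)/2;v=(w-m)[:2];print(m,w,'len',np.linalg.norm(v),'yaw',np.arctan2(v[1],v[0]),'tool y yaw',np.arctan2(R[1,1],R[0,1]),s['eef_pos'],np.arctan2((a-b)[1],(a-b)[0])-np.pi/2)
tin=ray('wrist',(322.5,291),p[2]+.02-.004);print(T(tin))
E
```

```text
[-2.17633906 -0.37785939 11.47412711] [ 3.30966535 -0.39585605 11.47275743] [-3.11989516 15.22288326  8.47260487] [ 4.21012752 15.22176687  8.47077222] 0.05486034094570804 0.0733002300067105
[0.4551228  0.09972976 0.008     ] [0.60475649 0.05528296 0.038     ] len 0.15609534809622455 yaw -0.2887366514475503 tool y yaw -0.28740436165805383 [0.45724695 0.09322281 0.1227354 ] -3.4257165579238307
[ 0.09930863 -0.71818188 -1.59994396]
```

Tongue end to first wire measures 156.1 mm, against 156 expected, and the yaw matches within 0.002 rad. The rack's centre line is 5 mm to tool +x.

```bash
python3 -m handwheel '[[0.5,2,0,0,0,0,50],[0,2,2,0,0,0,50],[0,0,3,0,0,0,50],[0,0,3,0,0,0,50],[0,0,1,0,0,0,50],[0,0,0,0,0,0,50],[0,0,0,0,0,0,50]]'; python3 - <<'E'
from h import *
for n in ('wrist','top','scene'):
  im=vision.capture(n);cv2.imwrite(f'pics/{n}4.png',im[:,:,::-1])
im=cv2.imread('pics/scene4.png');cv2.imwrite('pics/scene4z.png',cv2.resize(im[200:310,325:425],None,fx=5,fy=5,interpolation=cv2.INTER_CUBIC))
E
```

```text
t: 6.68
eef_pos: [0.4979, 0.0875, 0.0339]
eef_rot: [[0.282, 0.959, 0.002], [0.959, -0.282, -0.0], [0.0, 0.002, -1.0]]
ft_force: [0.1, -1.4, -0.7]
opening: 0.0595
```

View pics/wrist4.png

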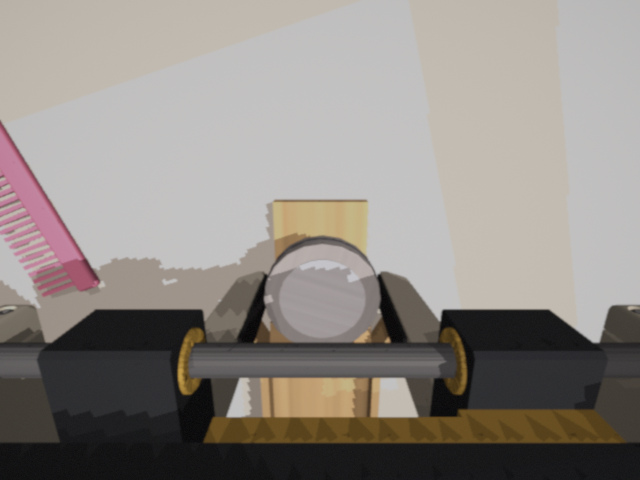

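View pics/scene4z.png

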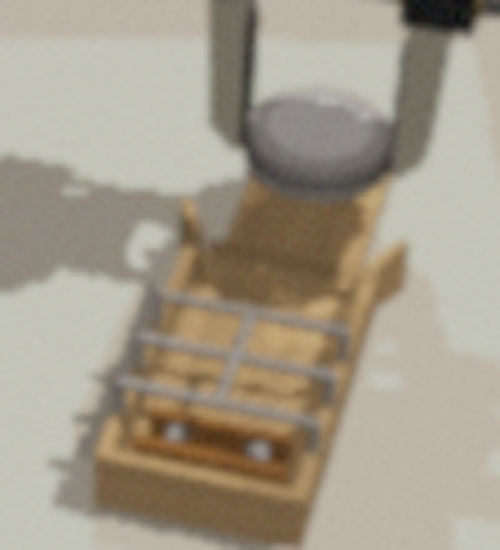

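The tongue edges at columns 274 and 367 (middle 320.5) straddle the tin (centre 322), so it is aligned. Lowering:

```bash
python3 -m handwheel '[[0,0,1,0,0,0,50],[0,0,0.8,0,0,0,50],[0,0,0.3,0,0,0,50],[0,0,0,0,0,0,50],[0,0,0,0,0,0,50]]'
```

```text
t: 7.45
eef_pos: [0.4969, 0.0878, 0.0116]
eef_rot: [[0.282, 0.959, -0.0], [0.959, -0.282, 0.0], [-0.0, -0.0, -1.0]]
ft_force: [-0.5, -0.1, -0.9]
opening: 0.0597
```

```bash
python3 -m handwheel '[[0,0,0.1,0,0,0,50],[0,0,0,0,0,0,50],[0,0,0,0,0,0,50]]'
```

```text
t: 7.82
eef_pos: [0.497, 0.0878, 0.0115]
eef_rot: [[0.282, 0.959, 0.0], [0.959, -0.282, -0.0], [-0.0, 0.0, -1.0]]
ft_force: [-3.5, -0.8, 7.8]
opening: 0.0596
```

The tin bears on the tongue with about 8 N. I'll ease off and let go.

```bash
python3 -m handwheel '[[0,0,-0.07,0,0,0,50],[0,0,0,0,0,0,66],[0,0,0,0,0,0,72],[0,0,0,0,0,0,78],[0,0,0,0,0,0,78],[0,0,0,0,0,0,78],[0,0,0,0,0,0,78]]'; python3 - <<'E'
from h import *
for n in ('wrist','scene'):
  im=vision.capture(n);cv2.imwrite(f'pics/{n}5.png',im[:,:,::-1])
im=cv2.imread('pics/scene5.png');cv2.imwrite('pics/scene5z.png',cv2.resize(im[200:310,325:425],None,fx=5,fy=5,interpolation=cv2.INTER_CUBIC))
E
```

```text
t: 8.7
eef_pos: [0.4969, 0.0878, 0.0115]
eef_rot: [[0.282, 0.959, 0.0], [0.959, -0.282, -0.0], [-0.0, 0.0, -1.0]]
ft_force: [-0.7, -0.2, -0.1]
opening: 0.0724
```

View pics/wrist5.png

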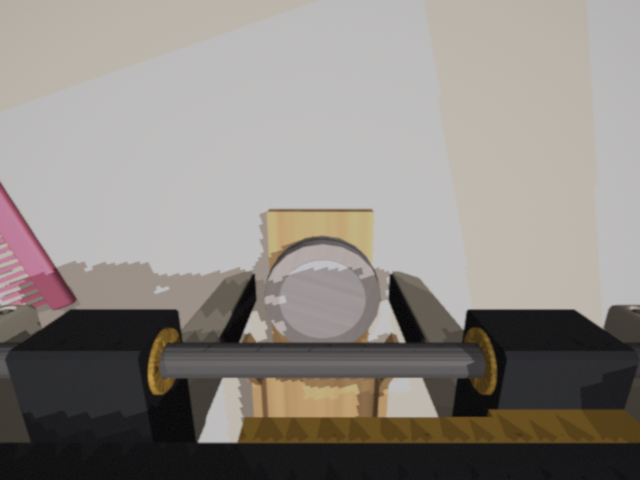

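View pics/scene5z.png

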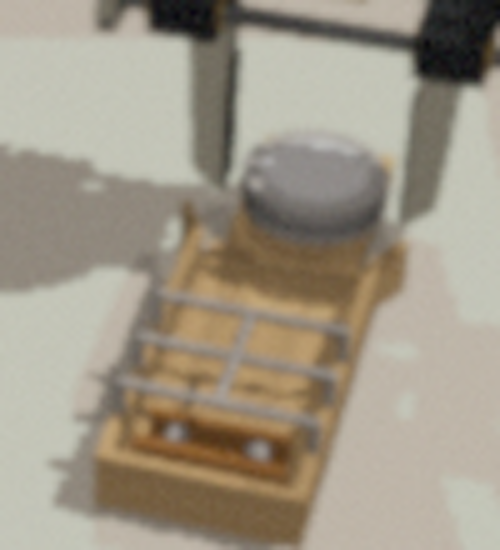

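The tin is free and flat on the tongue, with gaps to both pads. The tongue's end edge runs (267,210) to (374,210), and the tin's top is centred at about (322,292).

```bash
python3 - <<'E'
from h import *
s=state();p=np.array(s['eef_pos']);R=np.array(s['eef_rot'])
T=lambda X:R.T@(X-p)*100
a=ray('wrist',(266.7,209.5),.008);b=ray('wrist',(373.8,209.5),.008);print(T(a),T(b))
im=cv2.imread('pics/wrist5.png')
# outline of tin extreme: rear rim (top edge row 237)
for uv in ((322,237),(322,293),(265,290),(380,290)): print(uv,T(ray('wrist',uv,.024)),T(ray('wrist',uv,.016)))
E
```

```text
[-2.78548858 -4.39131621  0.35089634] [ 2.7605288  -4.3909107   0.35073152]
(322, 237) [ 0.07772722 -3.38421159 -1.24924399] [ 0.07793414 -3.14435135 -0.44925715]
(322, 293) [ 0.07771335 -0.43212742 -1.24940591] [ 0.07791954 -0.03742221 -0.44942757]
(265, 290) [-2.79264029 -0.59822675 -1.24931151] [-2.94299206 -0.21223391 -0.44932822]
(380, 290) [ 2.99840923 -0.59782654 -1.24948361] [ 3.15181398 -0.21181271 -0.44950934]
```

```bash
python3 -m handwheel '[[0,0,-1.5,0,0,0,78],[0,0,-2.5,0,0,0,78],[0,-3,0,0,0,0,60],[0,-3.4,0,0,0,0,40],[0,0,0,0,0,0,15],[0,0,0,0,0,0,15],[0,0,2,0,0,0,15],[0,0,1.6,0,0,0,15],[0,0,0,0,0,0,15],[0,0,0,0,0,0,15]]'; python3 - <<'E'
from h import *
s=state();p=np.array(s['eef_pos']);R=np.array(s['eef_rot'])
T=lambda X:R.T@(X-p)*100
im=vision.capture('wrist');cv2.imwrite(f'pics/w6.png',im[:,:,::-1])
im=vision.capture('scene');cv2.imwrite('pics/scene6z.png',cv2.resize(im[200:310,325:425,::-1],None,fx=5,fy=5,interpolation=cv2.INTER_CUBIC))
print(T(np.array([.497,.0878,.0115])))
E
```

```text
t: 10.05
eef_pos: [0.4366, 0.1056, 0.016]
eef_rot: [[0.282, 0.959, 0.001], [0.959, -0.282, -0.0], [0.0, 0.001, -1.0]]
ft_force: [-0.1, 0.4, -0.8]
opening: 0.0141
[-4.08581646e-03  6.29770363e+00  4.53185604e-01]
```

View pics/w6.png

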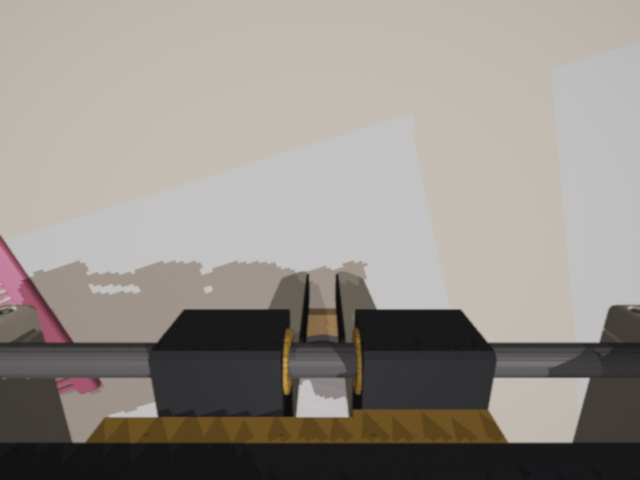

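View pics/scene6z.png

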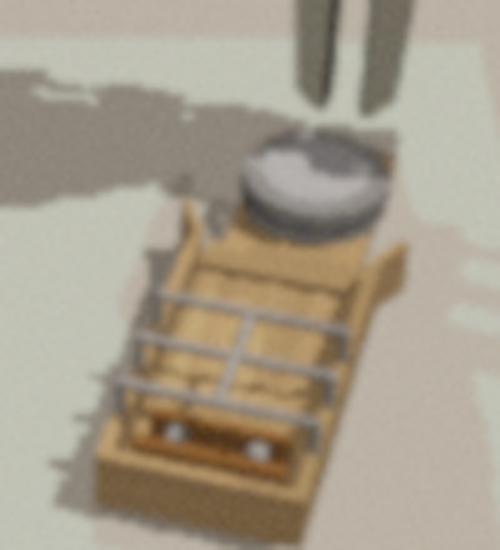

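The fingers are behind the tin on the centre line, with the TCP at about rack x = -119 mm and z = 16 mm. Pushing, in modest steps:

```bash
python3 -m handwheel '[[0,0.6,0.1,0,0,0,15],[0,0.6,0,0,0,0,15],[0,0.5,0,0,0,0,15],[0,0.5,0,0,0,0,15],[0,0.5,0,0,0,0,15],[0,0.5,0,0,0,0,15],[0,0.5,0,0,0,0,15],[0,0.5,0,0,0,0,15],[0,0.5,0,0,0,0,15],[0,0.5,0,0,0,0,15]]'; python3 - <<'E'
from h import *
s=state();p=np.array(s['eef_pos']);R=np.array(s['eef_rot'])
im=vision.capture('scene');cv2.imwrite('pics/scene7z.png',cv2.resize(im[200:310,325:425,::-1],None,fx=5,fy=5,interpolation=cv2.INTER_CUBIC))
print('rack x TCP',-119+(R.T@(p-np.array([.4366,.1056,.016])))[:2]*1000)
E
```

```text
t: 11.4
eef_pos: [0.4857, 0.0911, 0.0145]
eef_rot: [[0.282, 0.959, 0.0], [0.959, -0.282, -0.0], [-0.0, 0.0, -1.0]]
ft_force: [-0.8, 0.3, 0.3]
opening: 0.0142
rack x TCP [-119.09819634  -67.74832064]
```

View pics/scene7z.png

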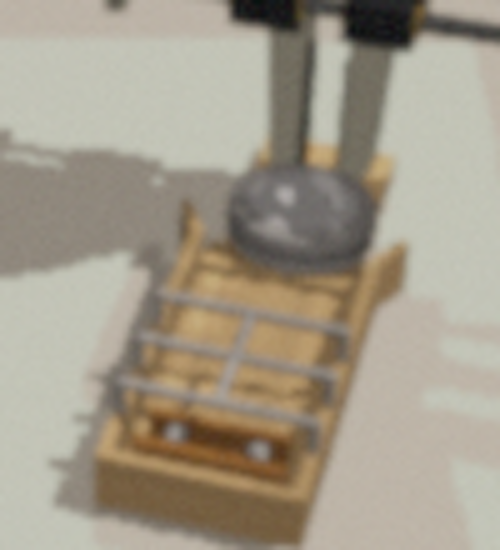

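The tin is moving straight and its front is now at the lip. Continuing:

```bash
python3 -m handwheel '[[0,0.4,0,0,0,0,15],[0,0.4,0,0,0,0,15],[0,0.4,0,0,0,0,15],[0,0.4,0,0,0,0,15],[0,0.4,0,0,0,0,15],[0,0.4,0,0,0,0,15],[0,0.4,0,0,0,0,15],[0,0.4,0,0,0,0,15],[0,0.4,0,0,0,0,15]]'; python3 - <<'E'
from h import *
s=state();p=np.array(s['eef_pos']);R=np.array(s['eef_rot'])
for n in ('scene','wrist'):
  im=vision.capture(n);cv2.imwrite(f'pics/{n}8.png',im[:,:,::-1])
im=cv2.imread('pics/scene8.png')
cv2.imwrite('pics/scene8z.png',cv2.resize(im[200:310,325:425],None,fx=5,fy=5,interpolation=cv2.INTER_CUBIC))
print('rack x TCP',-119+(R.T@(p-np.array([.4366,.1056,.016])))[:2]*1000)
E
```

```text
t: 12.58
eef_pos: [0.52, 0.081, 0.0145]
eef_rot: [[0.282, 0.959, -0.0], [0.959, -0.282, 0.0], [-0.0, -0.0, -1.0]]
ft_force: [-1.2, 0.6, 1.7]
opening: 0.0139
rack x TCP [-119.10044338  -32.05017129]
```

View pics/scene8z.png

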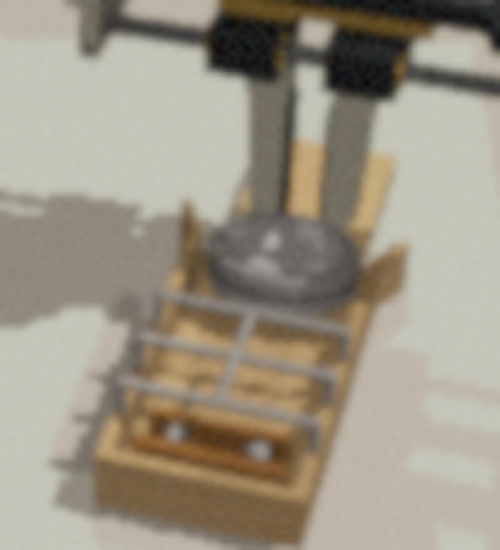

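```bash
python3 -m handwheel '[[0,0.3,0,0,0,0,15],[0,0.3,0,0,0,0,15],[0,0.3,0,0,0,0,15],[0,0.3,0,0,0,0,15],[0,0.2,0,0,0,0,15],[0,0.2,0,0,0,0,15],[0,0.2,0,0,0,0,15],[0,0.2,0,0,0,0,15],[0,0,0,0,0,0,15],[0,0,0,0,0,0,15]]'; python3 - <<'E'
from h import *
s=state();p=np.array(s['eef_pos']);R=np.array(s['eef_rot'])
for n in ('scene','wrist'):
  im=vision.capture(n);cv2.imwrite(f'pics/{n}9.png',im[:,:,::-1])
im=cv2.imread('pics/scene9.png')
cv2.imwrite('pics/scene9z.png',cv2.resize(im[200:310,325:425],None,fx=5,fy=5,interpolation=cv2.INTER_CUBIC))
print('rack x TCP',-119+(R.T@(p-np.array([.4366,.1056,.016])))[:2]*1000, R.T@s['ft_force'])
E
```

```text
t: 13.92
eef_pos: [0.5393, 0.0753, 0.0146]
eef_rot: [[0.282, 0.959, 0.0], [0.959, -0.282, -0.0], [0.0, 0.0, -1.0]]
ft_force: [-0.6, -0.5, 0.3]
opening: 0.014
rack x TCP [-119.08662393  -11.94803365] [-0.62966959 -0.46405396 -0.29141396]
```

View pics/scene9z.png

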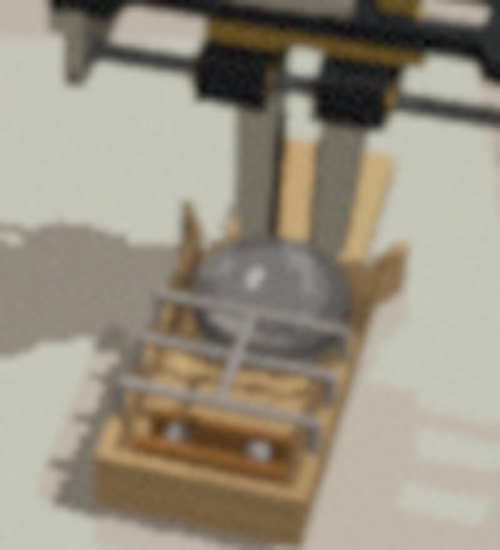

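```bash
python3 -m handwheel '[[0,0.15,0,0,0,0,15],[0,0.15,0,0,0,0,15],[0,0.15,0,0,0,0,15],[0,0.15,0,0,0,0,15],[0,0,0,0,0,0,15],[0,0,0,0,0,0,15]]'; python3 - <<'E'
from h import *
s=state();p=np.array(s['eef_pos']);R=np.array(s['eef_rot'])
for n in ('scene','wrist'):
  im=vision.capture(n);cv2.imwrite(f'pics/{n}10.png',im[:,:,::-1])
im=cv2.imread('pics/scene10.png')
cv2.imwrite('pics/scene10z.png',cv2.resize(im[200:310,325:425],None,fx=5,fy=5,interpolation=cv2.INTER_CUBIC))
print('rack x TCP',-119+(R.T@(p-np.array([.4366,.1056,.016])))[:2]*1000, R.T@s['ft_force'])
E
```

```text
t: 14.78
eef_pos: [0.545, 0.0737, 0.0146]
eef_rot: [[0.282, 0.959, 0.0], [0.959, -0.282, -0.0], [0.0, 0.0, -1.0]]
ft_force: [-0.0, 0.3, 0.1]
opening: 0.0141
rack x TCP [-119.07827377   -5.95339261] [ 0.24494216 -0.08905941 -0.12680973]
```

View pics/scene10z.png

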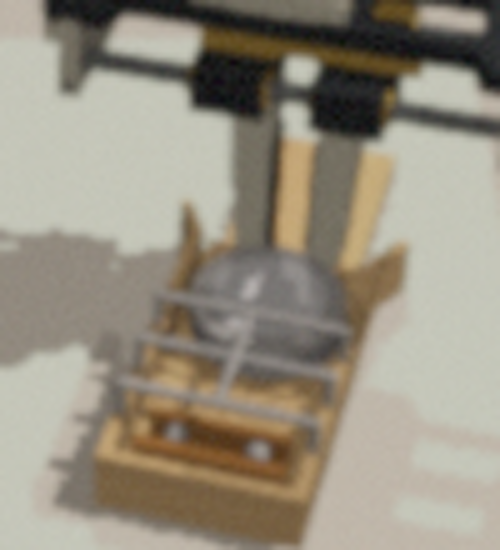

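```bash
python3 - <<'E'
from h import *
s=state();p=np.array(s['eef_pos']);R=np.array(s['eef_rot'])
for n,uv in (('scene',(367,283.5)),('top',(303.5,201.5)),('top',(303.5,207))):
    print(n,uv,(R.T@(ray(n,uv,.022)-p))*1000+np.array([0,-6,0]))
E
python3 -m handwheel '[[0,0.1,0,0,0,0,15],[0,0.1,0,0,0,0,15],[0,0,0,0,0,0,15],[0,0,0,0,0,0,15]]'
```

```text
scene (367, 283.5) [ -4.93419444 100.00737622  -7.41287332]
top (303.5, 201.5) [ -4.42336593 116.98883154  -7.40962277]
top (303.5, 207) [ -8.52077784 103.86046718  -7.41227664]
t: 15.38
eef_pos: [0.5469, 0.0731, 0.0145]
eef_rot: [[0.282, 0.959, 0.0], [0.959, -0.282, -0.0], [-0.0, 0.0, -1.0]]
ft_force: [0.3, 0.0, 0.6]
opening: 0.0141
```

Vision puts the stop's face near x = 95 to 100 mm, and the tin's front is now at about 63 mm. I'll advance part of the gap, then feel for the stop.

```bash
python3 -m handwheel '[[0,0.1,0,0,0,0,15],[0,0.1,0,0,0,0,15],[0,0.1,0,0,0,0,15],[0,0,0,0,0,0,15]]'
```

```text
t: 15.88
eef_pos: [0.5498, 0.0722, 0.0145]
eef_rot: [[0.282, 0.959, 0.0], [0.959, -0.282, -0.0], [0.0, 0.0, -1.0]]
ft_force: [0.1, 0.3, 0.5]
opening: 0.0139
```

```bash
python3 -m handwheel '[[0,0.1,0,0,0,0,15],[0,0.1,0,0,0,0,15],[0,0.1,0,0,0,0,15],[0,0,0,0,0,0,15]]';python3 - <<'E'
from h import *
for n in ('scene','wrist','top'):
  im=vision.capture(n);cv2.imwrite(f'pics/{n}11.png',im[:,:,::-1])
im=cv2.imread('pics/scene11.png')
cv2.imwrite('pics/scene11z.png',cv2.resize(im[240:310,340:410],None,fx=8,fy=8,interpolation=cv2.INTER_CUBIC))
E
```

```text
t: 16.38
eef_pos: [0.5528, 0.0714, 0.0145]
eef_rot: [[0.282, 0.959, 0.0], [0.959, -0.282, -0.0], [0.0, 0.0, -1.0]]
ft_force: [-1.1, 0.1, -0.4]
opening: 0.0138
```

View pics/scene11z.png

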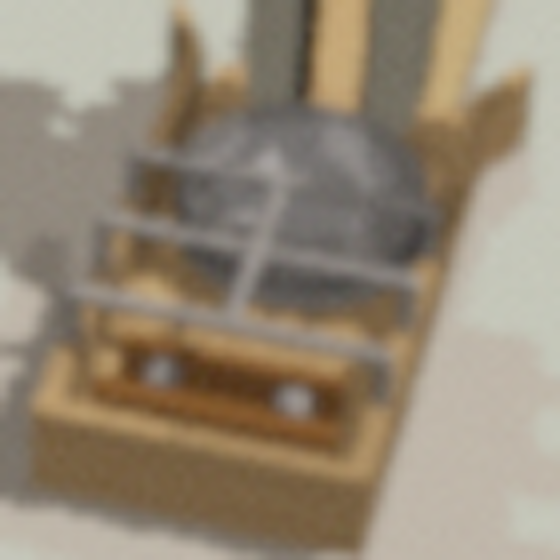

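The tin is inside the pocket, lying flat under the first wires, and the stop is still some way beyond it. Feeling forward, 3 mm at a time:

```bash
python3 -m handwheel '[[0,0.1,0,0,0,0,15],[0,0.1,0,0,0,0,15],[0,0.1,0,0,0,0,15],[0,0,0,0,0,0,15]]'
```

```text
t: 17.02
eef_pos: [0.5556, 0.0705, 0.0145]
eef_rot: [[0.282, 0.959, 0.0], [0.959, -0.282, -0.0], [0.0, 0.0, -1.0]]
ft_force: [-1.3, -0.5, 0.7]
opening: 0.0142
```

```bash
python3 -m handwheel '[[0,0.1,0,0,0,0,15],[0,0.1,0,0,0,0,15],[0,0.1,0,0,0,0,15],[0,0,0,0,0,0,15]]'
```

```text
t: 17.52
eef_pos: [0.5585, 0.0697, 0.0145]
eef_rot: [[0.282, 0.959, 0.0], [0.959, -0.282, -0.0], [0.0, 0.0, -1.0]]
ft_force: [-1.7, -0.2, 0.6]
opening: 0.0141
```

```bash
python3 -m handwheel '[[0,0.1,0,0,0,0,15],[0,0.1,0,0,0,0,15],[0,0.1,0,0,0,0,15],[0,0,0,0,0,0,15]]'
```

```text
t: 18.02
eef_pos: [0.5614, 0.0688, 0.0145]
eef_rot: [[0.282, 0.959, 0.0], [0.959, -0.282, -0.0], [0.0, 0.0, -1.0]]
ft_force: [0.3, -1.0, -0.2]
opening: 0.014
```

```bash
python3 -m handwheel '[[0,0.1,0,0,0,0,15],[0,0.1,0,0,0,0,15],[0,0.1,0,0,0,0,15],[0,0,0,0,0,0,15]]'; python3 - <<'E'
from h import *
for n in ('scene','wrist','top'):
  im=vision.capture(n);cv2.imwrite(f'pics/{n}12.png',im[:,:,::-1])
im=cv2.imread('pics/scene12.png')
cv2.imwrite('pics/scene12z.png',cv2.resize(im[240:310,340:410],None,fx=8,fy=8,interpolation=cv2.INTER_CUBIC))
E
```

```text
t: 18.52
eef_pos: [0.5643, 0.068, 0.0145]
eef_rot: [[0.282, 0.959, 0.0], [0.959, -0.282, -0.0], [0.0, 0.0, -1.0]]
ft_force: [0.5, -0.0, 0.1]
opening: 0.0135
```

View pics/scene12z.png

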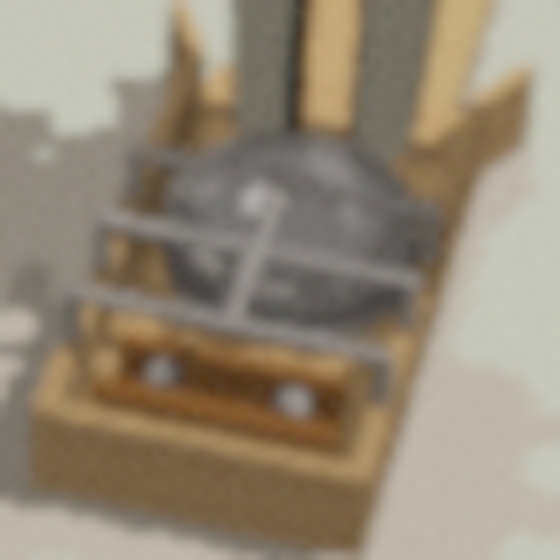

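```bash
python3 -m handwheel '[[0,0.1,0,0,0,0,15],[0,0.1,0,0,0,0,15],[0,0,0,0,0,0,15],[0,0,0,0,0,0,15]]'
```

```text
t: 19.18
eef_pos: [0.5661, 0.0674, 0.0145]
eef_rot: [[0.282, 0.959, 0.0], [0.959, -0.282, -0.0], [-0.0, 0.0, -1.0]]
ft_force: [-0.7, -0.8, 0.7]
opening: 0.0139
```

```bash
python3 -m handwheel '[[0,0.1,0,0,0,0,15],[0,0.1,0,0,0,0,15],[0,0,0,0,0,0,15],[0,0,0,0,0,0,15]]'
```

```text
t: 19.68
eef_pos: [0.5681, 0.0669, 0.0145]
eef_rot: [[0.282, 0.959, 0.0], [0.959, -0.282, -0.0], [0.0, 0.0, -1.0]]
ft_force: [-0.3, 0.7, 0.8]
opening: 0.0138
```

Still no contact. Continuing:

```bash
python3 -m handwheel '[[0,0.1,0,0,0,0,15],[0,0.1,0,0,0,0,15],[0,0,0,0,0,0,15],[0,0,0,0,0,0,15]]'
```

```text
t: 20.18
eef_pos: [0.57, 0.0663, 0.0145]
eef_rot: [[0.282, 0.959, 0.0], [0.959, -0.282, -0.0], [0.0, 0.0, -1.0]]
ft_force: [-0.1, 0.1, 0.5]
opening: 0.014
```

```bash
python3 -m handwheel '[[0,0.1,0,0,0,0,15],[0,0.1,0,0,0,0,15],[0,0,0,0,0,0,15],[0,0,0,0,0,0,15]]'
```

```text
t: 20.68
eef_pos: [0.5719, 0.0657, 0.0145]
eef_rot: [[0.282, 0.959, 0.0], [0.959, -0.282, -0.0], [0.0, 0.0, -1.0]]
ft_force: [0.2, 0.2, -0.1]
opening: 0.0139
```

```bash
python3 -m handwheel '[[0,0.1,0,0,0,0,15],[0,0.1,0,0,0,0,15],[0,0,0,0,0,0,15],[0,0,0,0,0,0,15]]'
```

```text
t: 21.18
eef_pos: [0.5738, 0.0652, 0.0145]
eef_rot: [[0.282, 0.959, 0.0], [0.959, -0.282, -0.0], [0.0, 0.0, -1.0]]
ft_force: [-0.5, -0.3, 0.8]
opening: 0.0139
```

```bash
python3 -m handwheel '[[0,0.1,0,0,0,0,15],[0,0.1,0,0,0,0,15],[0,0,0,0,0,0,15],[0,0,0,0,0,0,15]]'
```

```text
t: 21.68
eef_pos: [0.5757, 0.0646, 0.0145]
eef_rot: [[0.282, 0.959, 0.0], [0.959, -0.282, -0.0], [-0.0, 0.0, -1.0]]
ft_force: [-0.0, -0.1, 0.4]
opening: 0.0139
```

```bash
python3 -m handwheel '[[0,0.1,0,0,0,0,15],[0,0.1,0,0,0,0,15],[0,0,0,0,0,0,15],[0,0,0,0,0,0,15]]'; python3 - <<'E'
from h import *
for n in ('scene','wrist','top'):
  im=vision.capture(n);cv2.imwrite(f'pics/{n}13.png',im[:,:,::-1])
im=cv2.imread('pics/scene13.png')
cv2.imwrite('pics/scene13z.png',cv2.resize(im[240:310,340:410],None,fx=8,fy=8,interpolation=cv2.INTER_CUBIC))
E
```

```text
t: 22.18
eef_pos: [0.5776, 0.0641, 0.0145]
eef_rot: [[0.282, 0.959, 0.0], [0.959, -0.282, -0.0], [0.0, 0.0, -1.0]]
ft_force: [0.2, 0.7, 0.5]
opening: 0.014
```

View pics/scene13z.png

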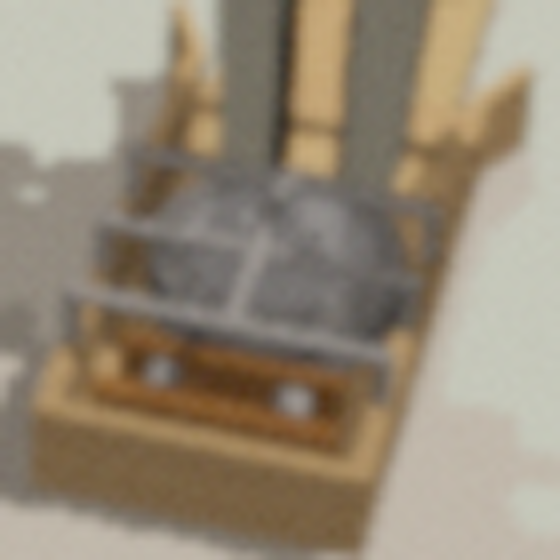

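The tin's front is now just under the third wire, right before the stop plate. Continuing carefully:

```bash
python3 -m handwheel '[[0,0.1,0,0,0,0,15],[0,0.05,0,0,0,0,15],[0,0,0,0,0,0,15],[0,0,0,0,0,0,15]]'
```

```text
t: 22.82
eef_pos: [0.579, 0.0637, 0.0145]
eef_rot: [[0.282, 0.959, -0.0], [0.959, -0.282, -0.0], [-0.0, -0.0, -1.0]]
ft_force: [-0.1, 0.3, -0.2]
opening: 0.0136
```

```bash
python3 -m handwheel '[[0,0.1,0,0,0,0,15],[0,0.05,0,0,0,0,15],[0,0,0,0,0,0,15],[0,0,0,0,0,0,15]]'
```

```text
t: 23.32
eef_pos: [0.5805, 0.0632, 0.0145]
eef_rot: [[0.282, 0.959, 0.0], [0.959, -0.282, -0.0], [0.0, 0.0, -1.0]]
ft_force: [-0.7, -0.4, 0.8]
opening: 0.0144
```

```bash
python3 -m handwheel '[[0,0.1,0,0,0,0,15],[0,0.05,0,0,0,0,15],[0,0,0,0,0,0,15],[0,0,0,0,0,0,15]]'
```

```text
t: 23.82
eef_pos: [0.5819, 0.0628, 0.0145]
eef_rot: [[0.282, 0.959, 0.0], [0.959, -0.282, -0.0], [0.0, 0.0, -1.0]]
ft_force: [0.1, -0.2, 0.9]
opening: 0.0141
```

```bash
python3 -m handwheel '[[0,0.1,0,0,0,0,15],[0,0.05,0,0,0,0,15],[0,0,0,0,0,0,15],[0,0,0,0,0,0,15]]'
```

```text
t: 24.32
eef_pos: [0.5834, 0.0624, 0.0145]
eef_rot: [[0.282, 0.959, 0.0], [0.959, -0.282, -0.0], [-0.0, 0.0, -1.0]]
ft_force: [-0.8, 0.2, 0.3]
opening: 0.0139
```

```bash
python3 -m handwheel '[[0,0.1,0,0,0,0,15],[0,0,0,0,0,0,15],[0,0,0,0,0,0,15]]'; python3 - <<'E'
from h import *
for n in ('scene','wrist','top'):
  im=vision.capture(n);cv2.imwrite(f'pics/{n}14.png',im[:,:,::-1])
im=cv2.imread('pics/scene14.png')
cv2.imwrite('pics/scene14z.png',cv2.resize(im[240:310,340:410],None,fx=8,fy=8,interpolation=cv2.INTER_CUBIC))
F=[];
for i in range(3): F.append(state()['ft_force'])
print(F)
E
```

```text
t: 24.7
eef_pos: [0.584, 0.0622, 0.0145]
eef_rot: [[0.282, 0.959, -0.0], [0.959, -0.282, 0.0], [-0.0, -0.0, -1.0]]
ft_force: [-1.7, 0.0, 1.5]
opening: 0.0138
[array([-2.06353401,  1.18121274,  1.69217236]), array([-2.06353401,  1.18121274,  1.69217236]), array([-2.06353401,  1.18121274,  1.69217236])]
```

View pics/scene14z.png

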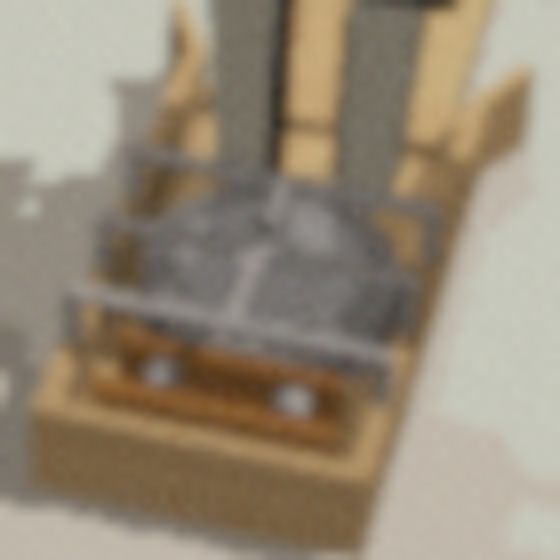

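Contact: about 2 N against the push. Now half-millimetre steps.

```bash
python3 -m handwheel '[[0,0.05,0,0,0,0,15],[0,0.05,0,0,0,0,15],[0,0,0,0,0,0,15],[0,0,0,0,0,0,15]]'
```

```text
t: 25.35
eef_pos: [0.5847, 0.062, 0.0144]
eef_rot: [[0.282, 0.959, -0.001], [0.959, -0.282, 0.0], [-0.0, -0.001, -1.0]]
ft_force: [-4.5, 0.9, 2.1]
opening: 0.0136
```

```bash
python3 -m handwheel '[[0,0.05,0,0,0,0,15],[0,0.03,0,0,0,0,15],[0,0,0,0,0,0,15],[0,0,0,0,0,0,15]]'
```

```text
t: 25.85
eef_pos: [0.5851, 0.0619, 0.0144]
eef_rot: [[0.282, 0.959, -0.002], [0.959, -0.282, 0.0], [-0.0, -0.002, -1.0]]
ft_force: [-6.2, 1.5, 4.1]
opening: 0.0142
```

```bash
python3 -m handwheel '[[0,0.05,0,0,0,0,15],[0,0.03,0,0,0,0,15],[0,0,0,0,0,0,15],[0,0,0,0,0,0,15],[0,0,0,0,0,0,15]]'
```

```text
t: 26.48
eef_pos: [0.5853, 0.0618, 0.0144]
eef_rot: [[0.282, 0.959, -0.003], [0.959, -0.282, 0.001], [-0.0, -0.003, -1.0]]
ft_force: [-7.5, 1.5, 5.7]
opening: 0.014
```

```bash
python3 -m handwheel '[[0,0.04,0,0,0,0,15],[0,0.04,0,0,0,0,15],[0,0,0,0,0,0,15],[0,0,0,0,0,0,15],[0,0,0,0,0,0,15],[0,0,0,0,0,0,15]]'; python3 - <<'E'
from h import *
for n in ('scene','top'):
  im=vision.capture(n);cv2.imwrite(f'pics/{n}15.png',im[:,:,::-1])
im=cv2.imread('pics/scene15.png')
cv2.imwrite('pics/scene15z.png',cv2.resize(im[240:310,340:410],None,fx=8,fy=8,interpolation=cv2.INTER_CUBIC))
s=state();print(s['t'],s['ft_force'],s['eef_pos'])
E
```

```text
t: 27.22
eef_pos: [0.5856, 0.0617, 0.0144]
eef_rot: [[0.282, 0.959, -0.004], [0.959, -0.282, 0.001], [-0.0, -0.004, -1.0]]
ft_force: [-8.5, 2.3, 6.7]
opening: 0.0141
27.325 [-9.20653927  1.54701659  6.93430494] [0.5855586  0.06170756 0.01434829]
```

View pics/scene15z.png

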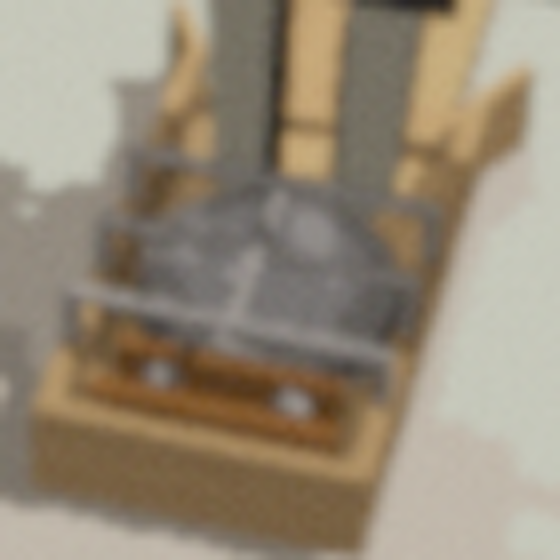

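```bash
python3 -m handwheel '[[0,0.03,0,0,0,0,15],[0,0.03,0,0,0,0,15],[0,0,0,0,0,0,15],[0,0,0,0,0,0,15],[0,0,0,0,0,0,15],[0,0,0,0,0,0,15],[0,0,0,0,0,0,15],[0,0,0,0,0,0,15],[0,0,0,0,0,0,15]]'
```

```text
t: 28.45
eef_pos: [0.5858, 0.0616, 0.0144]
eef_rot: [[0.282, 0.959, -0.004], [0.959, -0.282, 0.001], [-0.0, -0.004, -1.0]]
ft_force: [-8.9, 3.1, 7.5]
opening: 0.0139
```

```bash
python3 -m handwheel '[[0,0.03,0,0,0,0,15],[0,0.03,0,0,0,0,15],[0,0,0,0,0,0,15],[0,0,0,0,0,0,15],[0,0,0,0,0,0,15],[0,0,0,0,0,0,15],[0,0,0,0,0,0,15],[0,0,0,0,0,0,15]]'; python3 - <<'E'
from h import *
im=vision.capture('scene');cv2.imwrite('pics/scene16.png',im[:,:,::-1])
a=cv2.imread('pics/scene11.png')[280:300,345:395];b=cv2.imread('pics/scene16.png')[280:300,345:395]
cv2.imwrite('pics/cmp16.png',cv2.resize(np.vstack([a,b]),None,fx=12,fy=12,interpolation=cv2.INTER_CUBIC))
E
```

```text
t: 29.45
eef_pos: [0.5859, 0.0616, 0.0143]
eef_rot: [[0.282, 0.959, -0.005], [0.96, -0.282, 0.001], [-0.001, -0.005, -1.0]]
ft_force: [-10.0, 3.5, 8.4]
opening: 0.0138
```

View pics/cmp16.png

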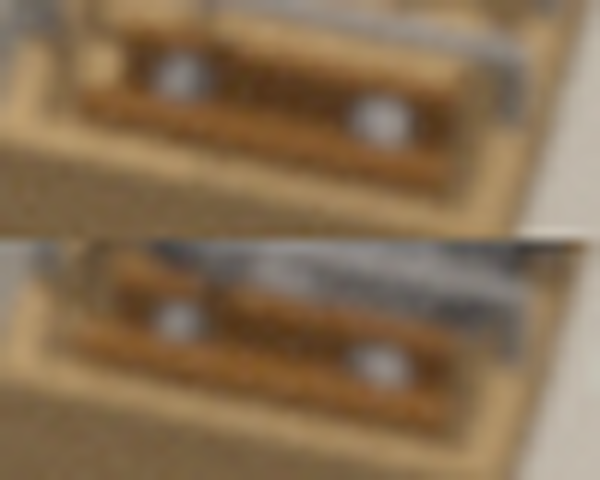

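The plate visibly moved back about 1 px (roughly 2 mm or more), and the push has been about 9.5 to 10.5 N for over a second. I'll back off gently along -y, then lift.

```bash
python3 -m handwheel '[[0,-0.1,0,0,0,0,15],[0,-0.1,0,0,0,0,15],[0,-0.1,0,0,0,0,15],[0,-0.2,0,0,0,0,15],[0,-0.3,0,0,0,0,15],[0,-0.5,0,0,0,0,15],[0,-0.5,0,0,0,0,15],[0,-0.2,0,0,0,0,15],[0,0,0,0,0,0,15]]'
```

```text
t: 30.62
eef_pos: [0.5694, 0.0665, 0.0146]
eef_rot: [[0.282, 0.959, 0.0], [0.959, -0.282, -0.0], [0.0, 0.0, -1.0]]
ft_force: [-0.2, 0.6, -0.2]
opening: 0.0135
```

```bash
python3 -m handwheel '[[0,0,-1.5,0,0,0,15],[0,0,-2,0,0,0,15],[0,-2,-3,0,0,0,15],[0,-3,-3,0,0,0,15],[0,-3,-3,0,0,0,15],[0,-3,0,0,0,0,15],[0,0,0,0,0,0,15],[0,0,0,0,0,0,15]]'; python3 - <<'E'
from h import *
for n in ('scene','top','wrist'):
  im=vision.capture(n);cv2.imwrite(f'pics/{n}17.png',im[:,:,::-1])
a=cv2.imread('pics/scene17.png')[240:310,340:410];b=cv2.imread('pics/top17.png')[185:255,265:335]
cv2.imwrite('pics/z17.png',cv2.resize(np.hstack([a,b]),None,fx=5.5,fy=5.5,interpolation=cv2.INTER_CUBIC))
E
```

```text
t: 31.62
eef_pos: [0.4651, 0.0972, 0.1402]
eef_rot: [[0.282, 0.959, 0.002], [0.959, -0.282, -0.0], [0.0, 0.002, -1.0]]
ft_force: [-0.2, -0.8, 0.1]
opening: 0.014
```

View pics/z17.png

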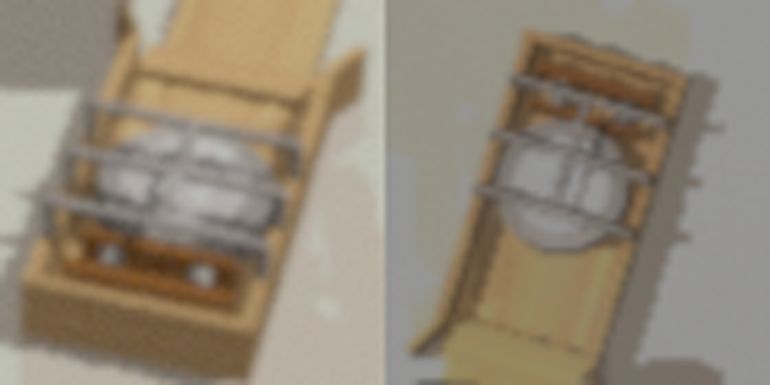

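View pics/top17.png

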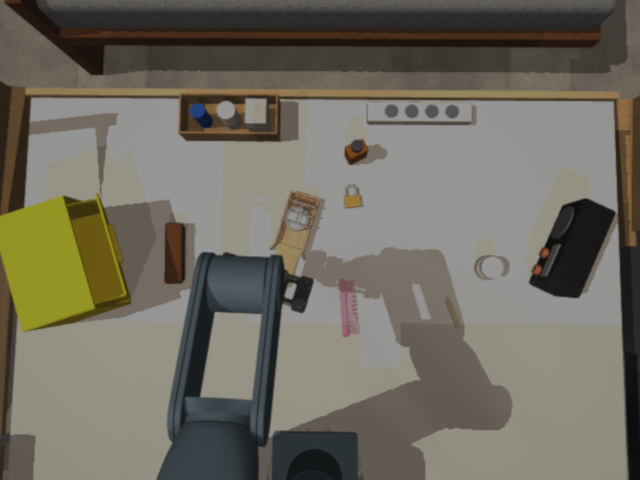

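View pics/wrist17.png

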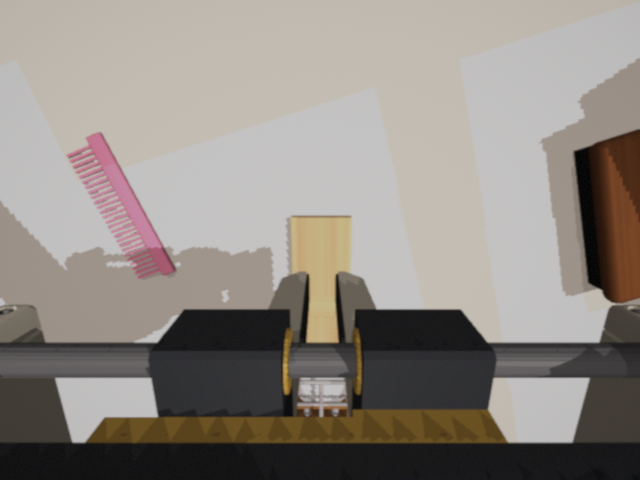

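The tin lies flat in the pocket, against the stop with nothing touching it, and the bystanders look unmoved. One cross-check of how far the stop gave, comparing pressed and released images:

```bash
python3 - <<'E'
from h import *
s=state();R=np.array(s['eef_rot'])
# scene px per mm along rack x near the stop
o=np.array([.5536,.0690,.022]);ux=R[:,1];A=proj('scene',o+.1*ux*[1,1,0]);B=proj('scene',o+.11*ux*[1,1,0]);print('px per mm',(B-A)/10,A)
ims={k:cv2.cvtColor(cv2.imread(f'pics/scene{k}.png'),cv2.COLOR_BGR2LAB).astype(np.float32) for k in (11,13,15,16,17)}
# profile along rack x at rack y offsets in the stop's middle (red-ness a channel)
uy=R[:,0]
for k,im in ims.items():
    pr=[]
    for x in np.arange(.096,.130,.001):
        v=[]
        for y in (-.002,0,.002,.004,.02,-.02):
            u=proj('scene',o+x*ux+y*uy); v.append(cv2.getRectSubPix(im[:,:,1],(1,1),(float(u[0]),float(u[1])))[0,0])
        pr.append(np.mean(v)-128)
    print(k,np.round(pr,0).astype(int).tolist())
E
```

```text
px per mm [-0.13473528  0.3635578 ] [368.04741726 285.11503054]
11 [8, 9, 10, 11, 11, 10, 10, 10, 9, 9, 9, 9, 9, 9, 10, 11, 11, 11, 12, 13, 13, 13, 12, 10, 9, 8, 7, 6, 6, 5, 5, 5, 5, 5]
13 [9, 10, 11, 11, 11, 10, 10, 9, 9, 9, 8, 8, 9, 9, 10, 11, 12, 12, 12, 12, 12, 12, 11, 10, 9, 8, 7, 6, 5, 5, 5, 5, 5, 5]
15 [5, 7, 9, 10, 11, 11, 11, 10, 10, 9, 9, 8, 9, 9, 10, 11, 11, 12, 12, 12, 12, 12, 11, 10, 9, 8, 7, 6, 6, 6, 6, 5, 5, 5]
16 [4, 6, 8, 9, 11, 11, 11, 11, 10, 10, 9, 8, 9, 9, 10, 11, 11, 12, 12, 12, 12, 12, 11, 10, 8, 7, 7, 6, 6, 6, 5, 5, 5, 5]
17 [7, 9, 11, 12, 11, 11, 10, 9, 8, 8, 8, 9, 9, 9, 9, 10, 11, 12, 12, 12, 12, 12, 11, 10, 8, 7, 7, 6, 6, 5, 5, 5, 5, 5]
```

```bash
python3 - <<'E'
import cv2,numpy as np
r=[cv2.imread(f'pics/scene{k}.png')[278:298,345:395] for k in (13,16,17)]
cv2.imwrite('pics/cmp17.png',cv2.resize(np.vstack(r),None,fx=10,fy=10,interpolation=cv2.INTER_NEAREST))
E
```

```text
(no output)
```

View pics/cmp17.png

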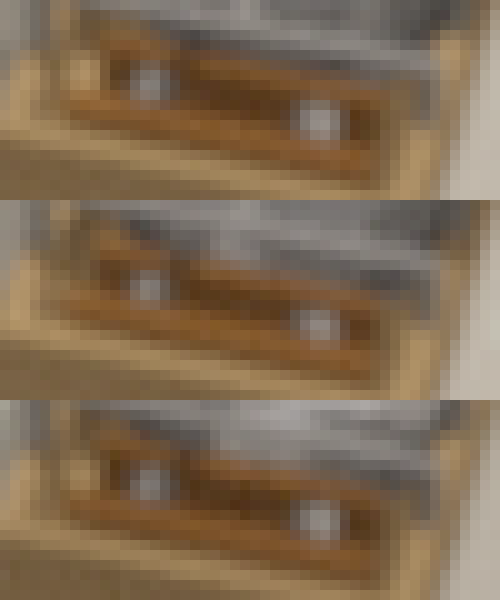

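The plate's edge in the profile moved about 2 to 2.5 mm when pressed and is now back where it started, which matches the force and the TCP travel. Handing in.

```bash
python3 -c "
from cell import ctrl,state
s=state();print(s['t'],s['ft_force']);print(ctrl.job_done())"
```

```text
31.775 [ 0.38491898 -0.13549791 -0.07204708]
the job is handed in; nothing more can be done
None
```

The tin is in the pocket and the job is handed in at about 31.8 s; the hand-in gave no verdict. I gripped the tin and laid it flat on the tongue, then let go. I then pushed it over the lip from behind with the fingers nearly shut, and felt for the stop in 1 to 3 mm steps.

**Push on the stop:** The stop face was near 100 mm. I built up to about 9.4 N and held for about 1 s, then about 10.6 N for another second, slightly above the 7 to 10 N in the task. About 7 to 8 N also bore upward on the fingers, probably friction against the tin. The travel of the fingers and the pictures both put the stop's give at about 2 to 2.5 mm. That figure is only good to about half a millimetre.

**Last checks:**
- The tin looks flat and between the pocket walls, resting beyond the lip.
- The stop looks back at its rest position.
- The fingers are clear, with no force on the wrist.
- The cologne bottle, comb, padlock, jar, clothes peg and brush look unmoved in the top view; I judged this by eye.

One disagreement: the top camera put the rack about 2 to 3 mm off sideways from the wrist and scene cameras. I used the wrist camera, and the placing came out centred.

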